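# Release the crimp die and trap it on the chute

## Task

Press the green release pad down with one fingertip so that the spring pops the steel crimp die out of its nest, and have the other finger already waiting across the chute so that the die runs up against it and never slides off into the red scrap bin. Only press and block: do not pinch or lift the die, and leave the connector housings and the screwdriver alone. Finish while holding: the pad still pressed down, the die at rest on the chute against the other finger.

Things in the scene. Friction and masses are not known exactly. Their poses are not given: they have to be found in the camera images.
- ejector: Die ejector fixture, fixed; steel base plate 265 x 150 x 12 mm. Origin on the bench straight below the gate; x level, the way the chute runs downhill; y left of that; z up. Nest with the die at x -85 to 0, y -24 to 24 mm, up to 140 mm high at its back; chute at x 0 to 152 mm; release pad on the +y side of the chute; open red scrap bin 100 x 100 x 26 mm centred at x 212 mm.
- chute: Polished slideway (friction about 0.1), 36 mm clear between 6 mm high rails, sloping 18 degrees down. Origin at the gate, mid-surface, 85 mm above the bench; x down the slope, y left across it, z square to the surface. Open lower end at x = 160 mm. A spring pin drives the released die with 1 to 2 N over its first 15 mm; unless blocked it then slides off the end in under half a second.
- trap_point (a point): Point on the middle of the chute's sliding surface straight across from the release pad: 65 mm (level) downhill of the gate, 64 mm from the pad's centre, 64 mm above the bench. A fingertip standing here blocks the die.
- pad_top (a point): Centre of the top of the green release pad, 36 mm (along the chute) x 32 mm (across), 86 mm above the bench when up, 76 mm fully down. Pad down, its top is 12 mm higher than the chute surface at trap_point (up: 22 mm), so fingertips of equal height press the pad and block the chute without touching the chute or its rails.
- release (a joint): Travel of the release pad, m: 0 up, 0.010 fully down. A spring returns it: about 2.4 N to start it, 5.4 N fully down, then a firm stop. The steel gate bar in front of the die moves down with the pad and frees the die at about 0.006.
- die_center (a point): Centre of the die: a loose steel block 32 mm along the chute x 30 mm across x 32 mm high, about 200 g, orange plate on top, lying flat on the sloping surface. In the nest its centre is 16 mm uphill of the gate and 16 mm above the surface, square to it.
- housing_a: Bystander: loose ivory connector housing 34 x 22 x 20 mm on the bench on the -y side of the fixture; origin at the centre of its underside. Leave alone.
- housing_b: Bystander: loose blue connector housing 34 x 22 x 20 mm on the bench on the -y side of the fixture; origin at the centre of its underside. Leave alone.
- screwdriver: Bystander: screwdriver with a red handle, 150 mm long, lying on the bench on the +y side of the fixture. Leave alone.
Mind the look-alikes: they are no part of the job. Of the things that look like the part that bears die_center, the largest one is meant.

How it is judged:
By the outcome, as a careful person would: the job done as asked, in the order asked, and still so for the second after the job is handed in, while the arm keeps its last pose, push and grip.
It also fails if it takes over 38 s, if anything falls off the work surface, if the arm or the gripper's body presses on something with over 40 N, if the wrist force passes 120 N, or if a joint passes its speed limit or range.

## Robot

A 7-joint arm with a two-finger parallel gripper is mounted at the origin on the work surface. World frame = base frame: x ahead of the robot, y to its left, z up, the work surface at z = 0. Lengths are in m, angles in rad, forces in N, time in s.
With the tool pointing down it reaches from about 0.425 to 0.875 m from the base axis. Payload 8.4 kg.
Tool frame: the origin (TCP) lies between the finger pads; the fingertips stand 25 mm ahead of it and the grasp point (between the pads) lies 6 mm ahead of it (manip.tip_reach is the distance from the TCP to the fingertips, in m); z points along the fingers, y is the direction in which the jaws open and shut (so a half turn about z gives the same grasp; the last joint's range is limited). The gripper opens to 85 mm and grips with 20 to 120 N. Pads are 22 mm wide; open, the fingers measure 114 mm over their backs; the gripper's body (76 mm by 85 mm) begins 54 mm behind the grasp point. The pads swing forward as they close: fully open they stand 13 mm farther back than shut.
Start: joints at [-1.282, 0.333, 0.04, 1.465, -0.013, 1.343, -0.059], TCP at [0.246, 0.602, 0.256] pointing down, gripper open.
Joint ranges: [-2.58, 2.58], [-0.38, 2.09], [-1.3, 1.39], [0.25, 2.4], [-1.5, 4.64], [0.08, 2.09], [-2.65, 2.65]. Speed limits (rad/s): [2.22, 2.22, 2.79, 2.79, 3.14, 3.14, 3.14].

## Interface

Orientations are given as a unit quaternion [w, x, y, z].
In Python, from station import read_state, grab_frame, workorder, finder, manip gives the robot as it stands.
- The arm moves only by the shell command python3 -m inch 'ROWS' [FORCE]. ROWS is JSON, a list of rows, each a list of 3 entries, a list of its own where there are three numbers: the shift along the tool's x, y, z in units of 50 mm (1.0 is 50 mm), then the turn, a rotation vector about the tool's x, y, z in units of 8 degrees (1.0 is 8 degrees), then the gripper's target within -1 to 1 (shut at 1, half-way at 0, fully open at -1). A call has 1 to 20 rows; each row is the pose to reach, as a shift and turn from the pose commanded when the call began, along the tool's axes at that moment; what a row does not reach only later rows make up. A row lasts 1/8 s, in which the tool goes at most 62.5 mm and 10.7 degrees, less where a joint would pass 70% of its speed; a pose out of reach is approached as far as the arm can. A call with a gripper value outside its range is refused whole. The fingers move at their own pace and stop on an object; FORCE is the grip in N (left out, the last holds). Time passes only in rows, so rows that repeat a pose let the fingers close. It gives the time, the measured TCP pose, the force and the opening at its end, in the units of the state.
- read_state(): the state, without advancing time (a new reading comes with each control period).
- grab_frame(name): name is "scene" or "top" or "wrist"; returns a dict with "img" (400x640x3 uint8, red, green, blue), "intrinsics" (3x3 intrinsics, pixels), "k1" (the pictures are not rectified: a ray, as slopes to the right and down, at radius r is drawn at 1 + k1 r^2 times it, then the intrinsics apply), "view" (4x4, takes a point from world to camera coordinates). Camera axes: x right, y down, z forward; pixel columns grow to the right and rows downward; lengths in m; the calibration is good to about 2 mm. A picture is of the moment at which its call begins. There is no depth.
- workorder.hand_in(): hands the job in, once; it reports no verdict.
Trained networks look in the newest picture that a camera, given by its name, has taken for a name from the list of things; names that differ only in an ending like _2 or _b are one class to them, and where a whole thing is asked for, a point or a joint stands for the part that bears it (a point fixed in the world has none). Each returns a list of dicts, best first, with "score" (0 to 1); they miss things now and then, are a little off and sometimes report something else, mostly with a low value. They report only what shows in the picture. A call takes as long as a camera call. They do not tell look-alikes from the thing itself.
- finder.look_for(target, camera): "location" ([column, row] in pixels, amid what is visible of it).
- finder.masks_of(target, camera): "mask" (400x640 bool, what is visible of it) and "location" ([column, row] in pixels, amid what is visible of it).
The state is a dict: "t": time; "joints": joint angles; "joint_vel": joint speeds; "joint_efforts": joint torques, N m; "position": TCP position; "tcp_rot": TCP orientation; "contact_force": force on the tool from outside, world axes, zero at the start; "torque": the same for the moment, N m; "width": finger opening in m.
Only numpy, scipy, OpenCV 4.12 (cv2) and the standard library are available. Lean on these libraries where they do the work, as an engineer would, in place of code of your own. Each camera call takes 0.05 s, during which the arm holds its last target.

## Working session

There is one attempt and no reset: what is moved stays moved. The work goes in short steps, Python scripts to look and compute and a shell command to move; the robot and the scene stay as the last step left them, time stands still between calls to the robot, and variables do not carry over. Pictures are saved under pics/ and viewed, and the job is handed in when it is done.

```bash
ls; mkdir -p pics
python3 - <<'E'
from station import read_state, grab_frame, workorder, finder, manip
import cv2
print(read_state()); print(manip.tip_reach)
for n in ["scene","top","wrist"]:
    f=grab_frame(n); cv2.imwrite(f"pics/{n}0.png",f["img"][:,:,::-1]); print(n,f["intrinsics"],f["k1"],f["view"])
    for t in ["ejector","release","pad_top","die_center","chute","housing_a","screwdriver"]:
        try: print(t,[(r["location"],r["score"]) for r in finder.look_for(t,n)])
        except Exception as e: print(t,e)
E
```

```text
pics
{'t': 0.0, 'joints': array([-1.28222444,  0.3338952 ,  0.03983962,  1.46628652, -0.0133892 ,
        1.3433292 , -0.05852922]), 'joint_vel': array([ 4.03956443e-04, -7.59807069e-04, -1.05680833e-03, -9.50859210e-04,
       -4.91397738e-04,  1.27801901e-05,  6.75452695e-04]), 'joint_efforts': array([-3.64612133e-04, -6.58552837e+01,  1.36546858e+00, -4.05555511e+01,
        1.69605209e-02,  1.24175556e-02,  2.04583819e-05]), 'position': array([0.24562759, 0.60133523, 0.25542347]), 'tcp_rot': array([-1.04524742e-04,  1.92679245e-01,  9.81261446e-01, -8.19736982e-04]), 'contact_force': array([ 0.16915461,  0.52279968, -0.97965924]), 'torque': array([-0.05989238, -0.03189179,  0.02897409]), 'width': 0.08569482973943299}
0.025
scene [[380.30174406   0.         319.86350255]
 [  0.         380.30174406 189.30909343]
 [  0.           0.           1.        ]] -0.06343911259052991 [[ 0.75869391  0.65139034  0.00861263 -0.45653493]
 [ 0.56125103 -0.64687974 -0.51627888 -0.19936664]
 [-0.33072774  0.39653149 -0.85637722  0.90897419]
 [ 0.          0.          0.          1.        ]]
ejec
[... 802 characters left out ...]
2.9, 208.8], 0.74), ([354.3, 305.1], 0.7), ([317.9, 303.1], 0.6)]
chute [([357.7, 194.1], 0.63)]
housing_a [([389.2, 242.2], 0.65), ([427.7, 186.5], 0.46)]
screwdriver [([266.5, 185.7], 0.69)]
wrist [[282.82663303   0.         319.69354959]
 [  0.         282.82663303 201.372297  ]
 [  0.           0.           1.        ]] -0.017043912805262552 [[ 3.78476272e-01  9.25610943e-01  3.06360790e-04 -6.50081542e-01]
 [ 8.77823104e-01 -3.59041072e-01  3.17042750e-01 -4.13665318e-02]
 [ 2.93568235e-01 -1.19724228e-01 -9.48411198e-01  3.80388692e-01]
 [ 0.00000000e+00  0.00000000e+00  0.00000000e+00  1.00000000e+00]]
ejector []
release []
pad_top []
die_center []
chute []
housing_a []
screwdriver []
```

View pics/scene0.png

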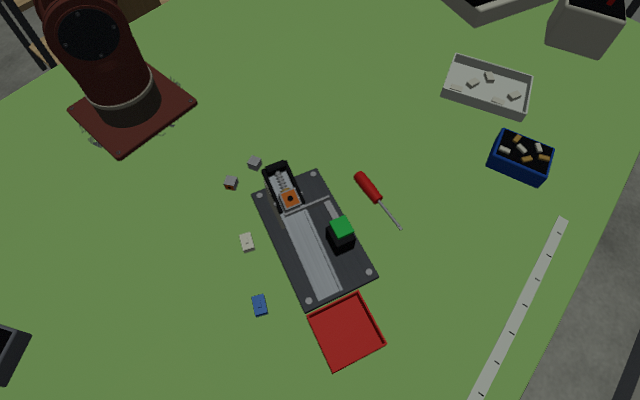

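View pics/top0.png

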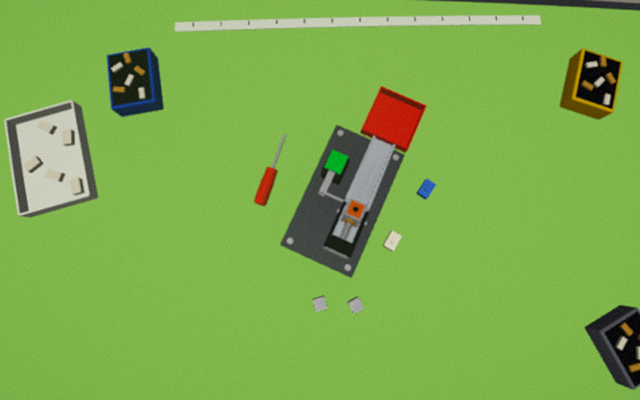

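Candidates for the die:
- The orange-topped block in the nest, at scene (289,199) and top (355,209).
- Two small grey blocks on the bench, at scene (231,183) and (255,163), top (319,303) and (356,305).

The one in the nest is the largest and the one described. I'll check it in a crop and measure.

```bash
cat > h.py <<'E'
import numpy as np, cv2
from station import *
def proj(f,P):
    P=np.atleast_2d(P); V=f["view"]; c=P@V[:3,:3].T+V[:3,3]
    s=c[:,:2]/c[:,2:]; r2=(s**2).sum(1,keepdims=True); s=s*(1+f["k1"]*r2)
    K=f["intrinsics"]; return s*[K[0,0],K[1,1]]+[K[0,2],K[1,2]]
def ray(f,uv):
    K=f["intrinsics"]; d=(np.array(uv)-[K[0,2],K[1,2]])/[K[0,0],K[1,1]]; s=d.copy()
    for _ in range(20): s=d/(1+f["k1"]*(s@s))
    V=f["view"]; R=V[:3,:3]; o=-R.T@V[:3,3]; return o,R.T@np.array([s[0],s[1],1])
def atz(f,uv,z):
    o,d=ray(f,uv); return o+d*(z-o[2])/d[2]
E
python3 - <<'E'
from h import *
a=[]
for n,(x,y,w,h) in dict(scene=(215,145,180,135),top=(270,80,180,200)).items():
    f=grab_frame(n); img=f["img"]
    c=cv2.resize(img[y:y+h,x:x+w],None,fx=(4 if n=="scene" else 3),fy=(4 if n=="scene" else 3),interpolation=cv2.INTER_CUBIC)
    cv2.imwrite(f"pics/{n}crop.png",c[:,:,::-1])
    hsv=cv2.cvtColor(img,cv2.COLOR_RGB2HSV).astype(int)
    roi=np.zeros(img.shape[:2],bool); roi[y:y+h,x:x+w]=1
    m=roi&(img[:,:,1]>100)&(img[:,:,0]<60)
    # bright green pad top: 
    v,u=np.nonzero(m); print(n,"green",len(u),u.mean(),v.mean(),atz(f,(u.mean(),v.mean()),.086), img[v,u].mean(0))
    m=roi&(img[:,:,0]>150)&(img[:,:,1]>50)&(img[:,:,1]<130)&(img[:,:,2]<80)
    v,u=np.nonzero(m); print("orange",len(u),u.mean(),v.mean(),atz(f,(u.mean(),v.mean()),.12))
    for t in ["pad_top","chute","die_center"]:
        for r in finder.masks_of(t,n)[:3]:
            v,u=np.nonzero(r["mask"]); print(t,r["score"],len(u),u.mean(),v.mean())
E
```

```text
scene green 328 341.2774390243902 225.96341463414635 [0.60567369 0.05096262 0.086     ] [ 33.09146341 129.34146341  57.0304878 ]
orange 0 nan nan [nan nan nan]
pad_top 0.84 745 327.9879194630872 216.93422818791947
pad_top 0.49 3356 302.1343861740167 233.11918951132301
chute 0.57 3310 301.84199395770395 233.46404833836857
die_center 0.71 385 289.2597402597403 199.75064935064935
die_center 0.61 144 230.97222222222223 182.51388888888889
die_center 0.54 139 254.36690647482015 163.0359712230216
top green 391 341.6777493606138 162.98976982097187 [0.60284493 0.04076362 0.086     ] [  6.91304348 160.18670077  45.19948849]
orange 311 372.2604501607717 163.20257234726688 [ 0.59479693 -0.00871224  0.12      ]
pad_top 0.69 593 331.83305227655984 171.82462057335582
chute 0.58 2983 358.9510559839088 198.01340931947703
chute 0.23 223 391.9103139013453 239.85201793721973
die_center 0.95 410 352.8731707317073 210.62926829268292
die_center 0.66 143 318.83916083916085 303.3636363636364
die_center 0.62 204 355.1372549019608 304.22549019607845<stdin>:13: RuntimeWarning: Mean of empty slice.
  ret = ret.dtype.type(ret / rcount)
```

View pics/scenecrop.png

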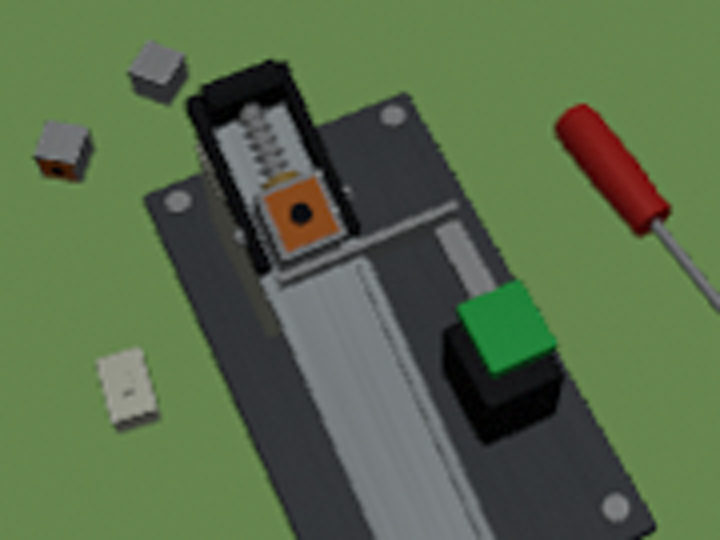

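View pics/topcrop.png

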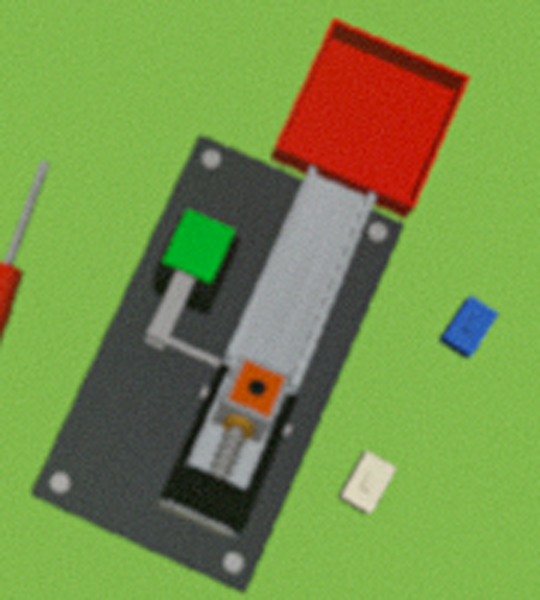

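```bash
cat > fit.py <<'E'
from h import *
from scipy.optimize import least_squares
S=grab_frame("scene");T=grab_frame("top")
sc=lambda p:np.array(p)/4+[215,145]; tc=lambda p:np.array(p)/3+[270,80]
th=np.radians(18)
ch=lambda x,y,z:[x*np.cos(th)+z*np.sin(th),y,.085-x*np.sin(th)+z*np.cos(th)]
def model(q):
    x,y,yaw,py,ox,oy,bx,by=q
    O=[];A=O.append
    # pad corners order: top view UL,UR,LR,LL ; ux downhill(+x) is up in top view, +y left
    pad=lambda sx,sy:[.065+sx*.018,py+sy*.016,.086]
    for s in [(1,1),(1,-1),(-1,-1),(-1,1)]: A(("T",pad(*s)))
    for s in [(-1,1),(1,1),(1,-1),(-1,-1)]: A(("S",pad(*s)))
    A(("T",ch(-.016,0,.032)));A(("S",ch(-.016,0,.032)))
    for s in [(1,1),(1,-1),(-1,-1),(-1,1)]: A(("T",[ox+s[0]*.1325,oy+s[1]*.075,.012]))
    for s in [(-1,-1),(-1,1),(1,1)]: A(("S",[ox+s[0]*.1325,oy+s[1]*.075,.012]))
    for s in [(1,1),(1,-1),(-1,-1),(-1,1)]: A(("T",[.212+bx+s[0]*.05,by+s[1]*.05,.026]))
    c,s=np.cos(yaw),np.sin(yaw); out=[]
    for k,P in O:
        W=[x+c*P[0]-s*P[1],y+s*P[0]+c*P[1],P[2]]
        out.append(proj(T if k=="T" else S,W)[0])
    return np.array(out)
obs=np.array([tc(p) for p in [(187,209),(237,230),(213,284),(162,254)]]+[sc(p) for p in [(521,281),(556,348),(495,374),(459,306)]]
 +[tc((257,387)),sc((301,214))]+[tc(p) for p in [(201,136),(403,221),(246,592),(33,493)]]+[sc(p) for p in [(147,200),(406,94),(655,528)]]
 +[tc(p) for p in [(334,19),(468,77),(409,216),(273,156)]])
def res(q): return np.r_[(model(q)-obs).ravel(), (q[6:8])*500]
r=least_squares(res,[.55,0,-.3,.064,0,0,0,0],loss="soft_l1")
q=r.x; np.set_printoptions(precision=4,suppress=True)
print(q,np.degrees(q[2])); print((model(q)-obs))
x,y,yaw,py=q[:4]; c,s=np.cos(yaw),np.sin(yaw); g=lambda a,b:np.array([x+c*a-s*b,y+s*a+c*b])
print("pad",g(.065,py),"trap",g(.065,0),"mid",g(.065,py/2))
E
python3 fit.py
```

```text
[ 0.5212  0.0176 -0.4115  0.0639  0.023   0.0241 -0.0033 -0.0002] -23.579383980193604
[[ 0.0017 -1.2042]
 [-0.308  -0.9543]
 [-0.5277 -1.0352]
 [-0.0004  1.6023]
 [-0.5715 -0.7119]
 [ 0.4383 -0.575 ]
 [-0.9413  0.3798]
 [-1.4048  0.1185]
 [-0.3331  0.045 ]
 [-0.4736 -0.0366]
 [-0.0894 -1.7693]
 [ 1.2231  0.0798]
 [-0.0177  0.0354]
 [-0.8812 -0.2426]
 [-2.1295 -0.9671]
 [-0.3373 -0.7007]
 [ 0.4711  0.3494]
 [-0.8382  0.3551]
 [ 0.311   0.8103]
 [ 1.208  -1.7871]
 [-0.1976 -2.3349]]
pad [0.6063 0.0502] trap [ 0.5808 -0.0084] mid [0.5936 0.0209]
```

```bash
cat > go.py <<'E'
import sys
from h import *
from scipy.spatial.transform import Rotation as R
s=read_state(); w,x,y,z=s["tcp_rot"]; Rt=R.from_quat([x,y,z,w])
tgt=np.array([float(a) for a in sys.argv[1:4]]); yaw=np.radians(float(sys.argv[4]) if len(sys.argv)>4 else 66.42)
yt=np.array([np.cos(yaw),np.sin(yaw),0]); zt=np.array([0,0,-1]); xt=np.cross(yt,zt)
Rd=R.from_matrix(np.c_[xt,yt,zt])
print("t",s["t"],"pos",s["position"],"F",s["contact_force"],"w",s["width"])
print("shift",np.round(Rt.inv().apply(tgt-s["position"])/.05,3),"turn",np.round(np.degrees((Rt.inv()*Rd).as_rotvec())/8,3))
E
python3 go.py .5936 .0209 .22
```

```text
t 1.7 pos [0.2458212  0.60170817 0.2563207 ] F [1.11972355 0.19106299 0.17416507] w 0.08583351348583586
shift [-10.832  -8.123   0.726] turn [-0.   -0.    0.17]
```

```bash
python3 -m inch '[[[-0.8,-0.6,0],[0,0,0],-0.2],[[-1.6,-1.2,0],[0,0,0.17],-0.2],[[-2.4,-1.8,0],[0,0,0.17],-0.2],[[-3.2,-2.4,0],[0,0,0.17],-0.2],[[-4.0,-3.0,0],[0,0,0.17],-0.2],[[-4.8,-3.6,0.1],[0,0,0.17],-0.2],[[-5.6,-4.2,0.2],[0,0,0.17],-0.2],[[-6.4,-4.8,0.3],[0,0,0.17],-0.2],[[-7.2,-5.4,0.4],[0,0,0.17],-0.2],[[-8.0,-6.0,0.5],[0,0,0.17],-0.2],[[-8.8,-6.6,0.6],[0,0,0.17],-0.2],[[-9.6,-7.2,0.7],[0,0,0.17],-0.2],[[-10.3,-7.7,0.73],[0,0,0.17],-0.2],[[-10.83,-8.12,0.73],[0,0,0.17],-0.2],[[-10.83,-8.12,0.73],[0,0,0.17],-0.2],[[-10.83,-8.12,0.73],[0,0,0.17],-0.2],[[-10.83,-8.12,0.73],[0,0,0.17],-0.2]]' 40
python3 - <<'E'
from h import *
for n in ["wrist","scene","top"]:
    f=grab_frame(n)
    cv2.imwrite(f"pics/{n}1.png",f["img"][:,:,::-1])
    print(n,proj(f,[[.6063,.0502,.086],[.5808,-.0084,.064]]))
E
python3 go.py .5936 .0209 .14
```

```text
t: 3.82
position: [0.5932, 0.0225, 0.2199]
tcp_rot: [-0.0, 0.203, 0.979, 0.0]
contact_force: [-1.0, -0.2, 1.0]
width: 0.0513
wrist [[352.20675986 199.42116137]
 [286.52674211 192.64893119]]
scene [[341.28121334 226.48166297]
 [307.86998277 246.3771646 ]]
top [[336.38857662 160.99952012]
 [367.70883708 178.2373649 ]]
t 3.975 pos [0.59333281 0.02200287 0.21992374] F [-0.69348301  0.37740341  0.45462451] w 0.05125208193229334
shift [-0.014 -0.019  1.598] turn [ 0.003 -0.001  0.01 ]
```

View pics/wrist1.png

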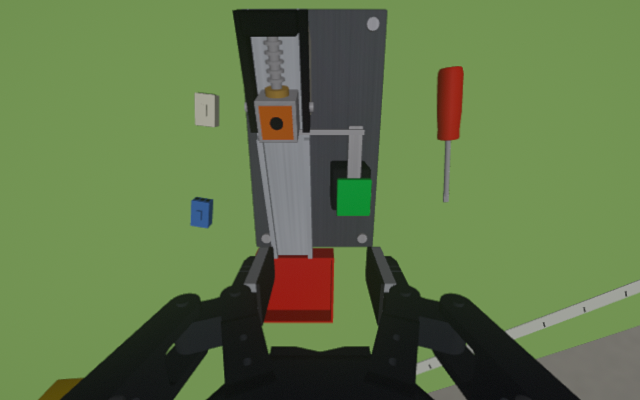

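View pics/scene1.png

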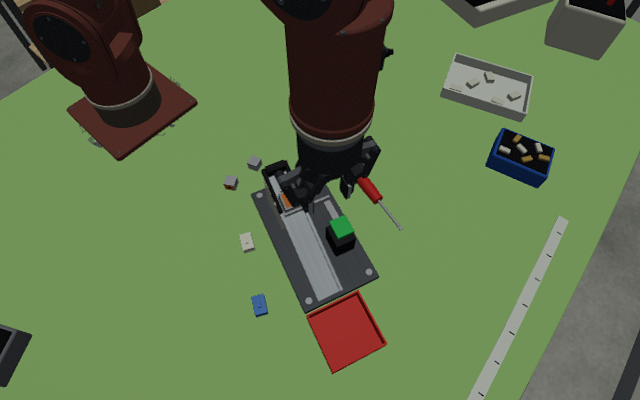

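```bash
python3 -m inch '[[[0,-0.02,0.6],[0,0,0],-0.2],[[0,-0.02,1.2],[0,0,0],-0.2],[[0,-0.02,1.7],[0,0,0],-0.2],[[0,-0.02,1.8],[0,0,0],-0.2],[[0,-0.02,1.8],[0,0,0],-0.2],[[0,-0.02,1.8],[0,0,0],-0.2]]'
python3 - <<'E'
from h import *
for n in ["wrist","scene","top"]:
    f=grab_frame(n)
    cv2.imwrite(f"pics/{n}2.png",f["img"][:,:,::-1])
    if n=="scene":
        cv2.imwrite(f"pics/scene2c.png",cv2.resize(f["img"][130:290,220:420],None,fx=4,fy=3.7)[:,:,::-1])
E
python3 go.py .5936 .0209 .111
```

```text
t: 4.72
position: [0.5938, 0.0203, 0.1311]
tcp_rot: [0.001, 0.204, 0.979, 0.0]
contact_force: [0.1, -0.3, 0.5]
width: 0.051
t 4.875 pos [0.59357967 0.02024292 0.13067889] F [-0.6699179   0.32555297 -0.34713199] w 0.05095379610955761
shift [0.005 0.012 0.394] turn [0.006 0.007 0.   ]
```

View pics/scene2c.png

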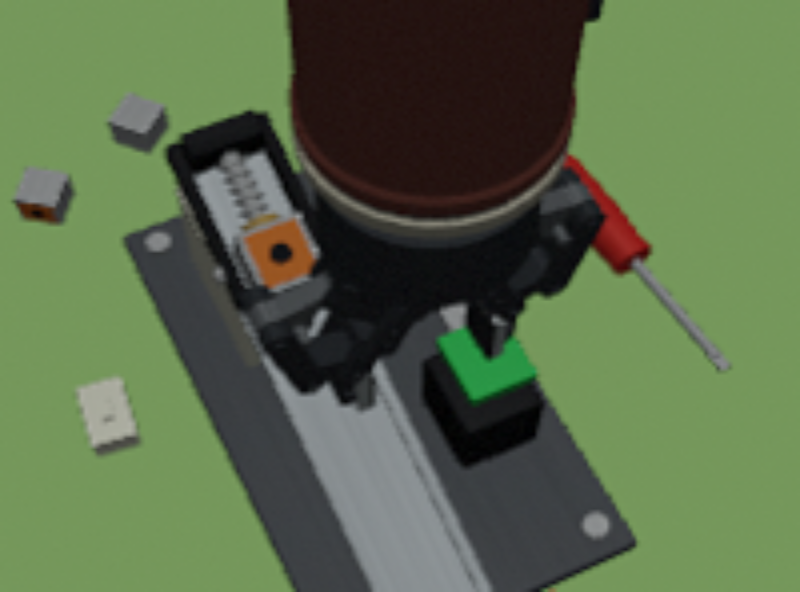

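View pics/wrist2.png

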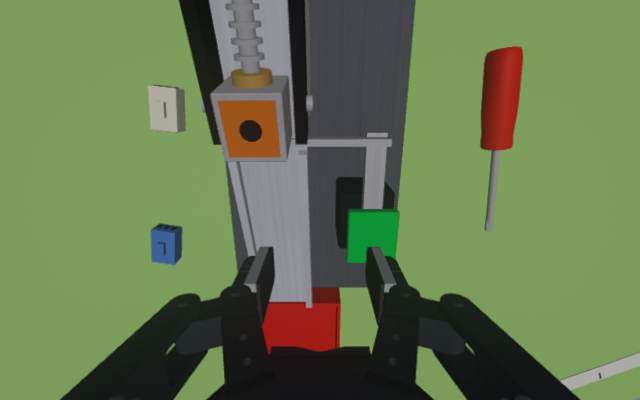

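The wrist view shows the right finger over the pad, around (380,250), and the left finger over the chute, around (262,280). Next I'll lower gently until I feel contact.

```bash
python3 -m inch '[[[0,0.01,0.15],[0,0,0],-0.2],[[0,0.01,0.25],[0,0,0],-0.2],[[0,0.01,0.32],[0,0,0],-0.2],[[0,0.01,0.32],[0,0,0],-0.2],[[0,0.01,0.32],[0,0,0],-0.2]]'; python3 go.py .5936 .0209 .101;  python3 - <<'E'
from h import *
f=grab_frame("scene")
cv2.imwrite(f"pics/scene3c.png",cv2.resize(f["img"][130:290,220:420],None,fx=4,fy=3.7)[:,:,::-1])
f=grab_frame("wrist");cv2.imwrite(f"pics/wrist3.png",f["img"][:,:,::-1])
E
```

```text
t: 5.5
position: [0.5934, 0.0206, 0.1139]
tcp_rot: [0.0, 0.204, 0.979, -0.0]
contact_force: [-0.4, 0.2, 0.6]
width: 0.0514
t 5.5 pos [0.59341804 0.02055979 0.1138914 ] F [-0.42453064  0.15137146  0.59958112] w 0.051404863676171336
shift [-0.001  0.008  0.258] turn [-0.     0.001 -0.   ]
```

View pics/scene3c.png

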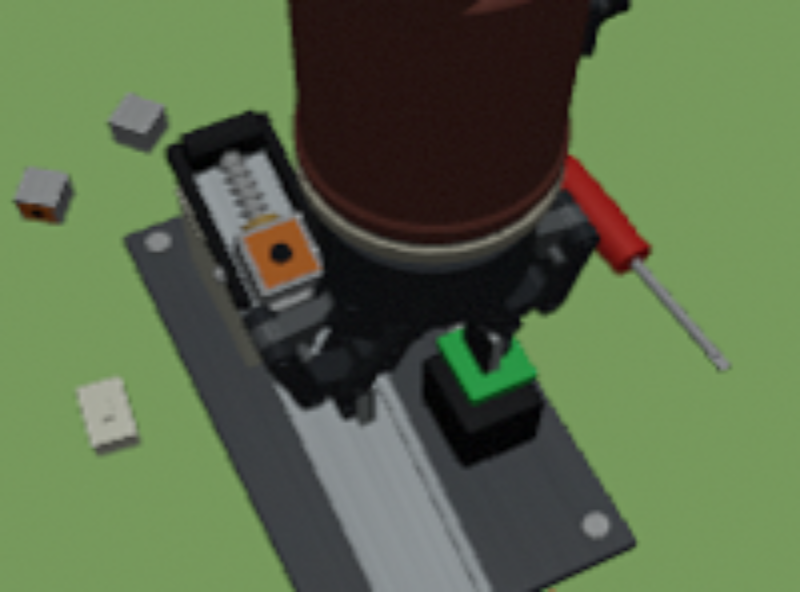

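View pics/wrist3.png

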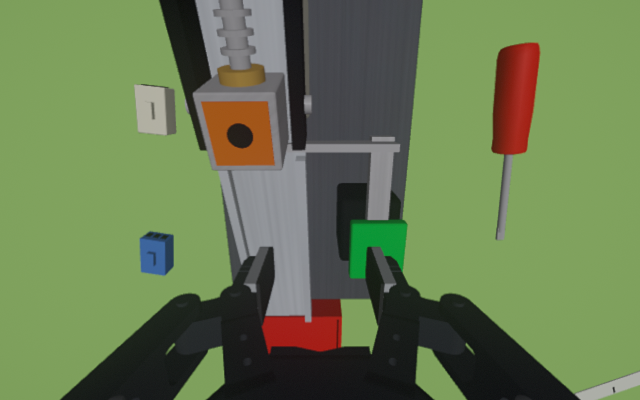

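```bash
python3 -m inch '[[[0,0.01,0.05],[0,0,0],-0.2],[[0,0.01,0.08],[0,0,0],-0.2],[[0,0.01,0.08],[0,0,0],-0.2]]'; python3 -c "from station import *;print(read_state()['contact_force'])"; python3 -m inch '[[[0,0,0.03],[0,0,0],-0.2],[[0,0,0.04],[0,0,0],-0.2],[[0,0,0.04],[0,0,0],-0.2]]'
```

```text
t: 5.98
position: [0.5934, 0.0211, 0.1096]
tcp_rot: [-0.0, 0.204, 0.979, -0.0]
contact_force: [-0.4, -0.1, 0.3]
width: 0.0513
[-0.37322974 -0.05964273  0.27178608]
t: 6.35
position: [0.5936, 0.0211, 0.1079]
tcp_rot: [-0.0, 0.204, 0.979, 0.0]
contact_force: [-0.6, 0.7, 1.7]
width: 0.0512
```

```bash
python3 -m inch '[[[0,0,0.03],[0,0,0],-0.2],[[0,0,0.06],[0,0,0],-0.2],[[0,0,0.06],[0,0,0],-0.2]]'
python3 - <<'E'
from h import *
f=grab_frame("scene")
cv2.imwrite(f"pics/scene4c.png",cv2.resize(f["img"][130:290,220:420],None,fx=4,fy=3.7)[:,:,::-1])
f=grab_frame("wrist");cv2.imwrite(f"pics/wrist4.png",f["img"][:,:,::-1])
print(read_state()["contact_force"],read_state()["torque"])
E
```

```text
t: 6.72
position: [0.5935, 0.0211, 0.1047]
tcp_rot: [-0.0, 0.204, 0.979, -0.0]
contact_force: [-1.1, 0.3, 1.6]
width: 0.0513
[-0.91496992 -0.08671875  1.62284907] [0.06557517 0.14569747 0.02268586]
```

View pics/wrist4.png

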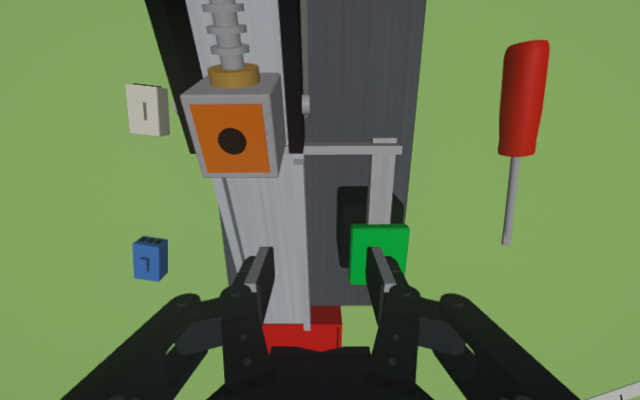

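```bash
python3 -m inch '[[[0,0,0.03],[0,0,0],-0.2],[[0,0,0.05],[0,0,0],-0.2],[[0,0,0.05],[0,0,0],-0.2]]';  python3 -c "from station import *;s=read_state();print(s['contact_force'],s['torque'])"
```

```text
t: 7.2
position: [0.5936, 0.0211, 0.1023]
tcp_rot: [0.0, 0.204, 0.979, -0.0]
contact_force: [-1.1, -0.3, 2.5]
width: 0.051
[-1.0908339  -0.30227654  2.46801541] [0.10239547 0.22081739 0.00630577]
```

```bash
python3 -m inch '[[[0,0,0.04],[0,0,0],-0.2],[[0,0,0.08],[0,0,0],-0.2],[[0,0,0.08],[0,0,0],-0.2]]';  python3 - <<'E'
from h import *
f=grab_frame("wrist");cv2.imwrite(f"pics/wrist5.png",f["img"][:,:,::-1])
print(read_state()["contact_force"],read_state()["torque"])
E
```

```text
t: 7.58
position: [0.5937, 0.0211, 0.0983]
tcp_rot: [0.0, 0.204, 0.979, 0.0]
contact_force: [-1.3, -0.4, 6.0]
width: 0.0514
[-0.57295403  0.13964573  4.99921559] [0.11876138 0.22628594 0.06890478]
```

View pics/wrist5.png

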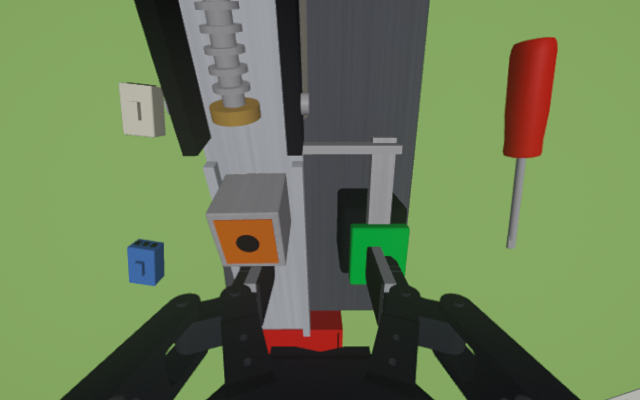

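The die has popped out and is resting against the blocking finger (orange top at (247,242)). I'll press the pad on to its stop.

```bash
python3 -m inch '[[[0,0,0.03],[0,0,0],-0.2],[[0,0,0.04],[0,0,0],-0.2],[[0,0,0.04],[0,0,0],-0.2]]';  python3 -c "from station import *;s=read_state();print(s['contact_force'],s['torque'])"
```

```text
t: 8.0
position: [0.5939, 0.0211, 0.0975]
tcp_rot: [0.0, 0.204, 0.979, 0.0]
contact_force: [-6.0, -0.7, 15.4]
width: 0.0515
[-6.03759615 -0.69335963 15.40716711] [0.33742757 1.21031006 0.15774821]
```

```bash
python3 -m inch '[[[0,0,-0.01],[0,0,0],-0.2],[[0,0,-0.01],[0,0,0],-0.2],[[0,0,-0.01],[0,0,0],-0.2],[[0,0,-0.01],[0,0,0],-0.2],[[0,0,-0.01],[0,0,0],-0.2],[[0,0,-0.01],[0,0,0],-0.2]]'
python3 - <<'E'
from h import *
for i in range(2):
    f=grab_frame("wrist");cv2.imwrite(f"pics/wrist6{i}.png",f["img"][:,:,::-1])
    m=finder.masks_of("die_center","wrist"); print([(r["location"],r["score"]) for r in m[:2]])
    g=grab_frame("scene")
cv2.imwrite(f"pics/scene6c.png",cv2.resize(g["img"][130:290,220:420],None,fx=4,fy=3.7)[:,:,::-1])
s=read_state();print(s["position"],s["contact_force"],s["t"])
E
```

```text
t: 8.75
position: [0.5938, 0.0211, 0.0976]
tcp_rot: [0.0, 0.204, 0.979, 0.0]
contact_force: [-4.0, -0.1, 11.6]
width: 0.0518
[([250.8, 220.3], 0.66)]
[([251.0, 219.6], 0.67)]
[0.5938331  0.02108963 0.09764185] [-4.02802663 -0.80931389 12.19360104] 9.05
```

View pics/wrist61.png

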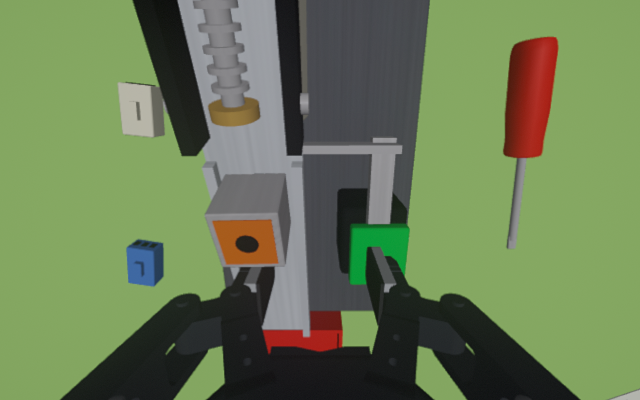

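View pics/scene6c.png

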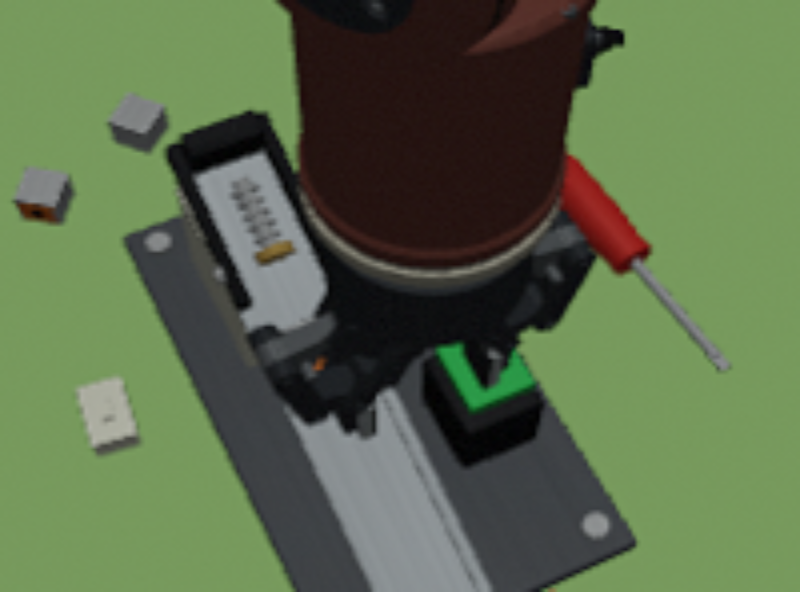

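The die is at rest against the finger: its position is the same in two successive frames. The pad is held on its stop with about 12 N, so I'm handing in.

```bash
python3 -c "from station import *;print(workorder.hand_in());s=read_state();print(s['t'],s['contact_force'])"
```

```text
the job is handed in; nothing more can be done
None
the job is handed in; nothing more can be done
```

The die popped out of its nest and stopped on the chute against the waiting finger. I handed the job in with the pad still pressed down and the arm holding.

**What I did:** I fitted the fixture's pose from the scene and top pictures. The fit gave 63.9 mm between pad and trap point, against the 64 mm stated. I set the jaws to about 51 mm, stood one finger over the chute at the trap point and the other over the pad, then pressed down in small steps until the die released. I never closed the fingers on the die.

**Last checks, at about 9 s of the 38 s:**
- **Die:** it was against the blocking finger, and two successive pictures put it in the same place to within 1 pixel.
- **Pad:** it was on its firm stop. The upward force rose from about 5 N to 15 N over the last 0.8 mm, and I eased off to about 12 N.
- **Bystanders:** the connector housings and screwdriver looked undisturbed in the last pictures.

**Not fully explained:** a sideways force of about 4 N remained on the tool while holding. It is probably friction at the pad, and nothing was moving. The hand-in gave no verdict, and no reading was possible after it.

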